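Wedge the arm of an oak lamp tight

ROBOT

A 6-joint arm with a two-finger parallel gripper is mounted at the origin on the work surface. World frame = base frame: x ahead of the robot, y to its left, z up, the work surface at z = 0. Lengths are in m, angles in degrees, forces in N, time in s.
With the tool pointing down it reaches from about 0.25 to 0.725 m from the base axis. Payload 9.7 kg.
Tool frame: the origin (TCP) lies midway between the tips of the shut fingers; the grasp point (between the pads) lies 19 mm behind it; z points along the fingers, y is the line along which they close (so a half turn about z gives the same grasp; the last joint's range is limited). The gripper opens to 85 mm and grips with 20 to 120 N. Pads are 22 mm wide; open, the fingers measure 114 mm over their backs; the gripper's body (76 mm by 85 mm) begins 54 mm behind the grasp point. The pads swing forward as they close: fully open they stand 13 mm farther back than shut.
Start: joints at [73.568, 4.979, 10.078, 95.1, 0, 90], TCP at [0.156, 0.528, 0.231] pointing down, gripper open.
Joint ranges: [-179.16, 179.16], [-48.56, 103.87], [-65.8, 70.77], [-126.05, 130.52], [-82.76, 87.17], [-180, 180]. Speed limits (degrees/s): [127.2, 127.2, 147.25, 180, 180, 180].

INTERFACE

Orientations are given as [roll, pitch, yaw] about the fixed x, y, z axes, in that order (R = Rz(yaw) Ry(pitch) Rx(roll)).
In Python, from workcell import bot gives the robot as it stands.
- The arm moves only by the shell command python3 -m crank 'ROWS' [FORCE]. ROWS is JSON, a list of rows, each an object with "gripper": the finger opening in mm, from 0 to 85.4; "travel": the shift along the tool's x, y, z in mm, a list of three; "twist": the turn, a rotation vector about the tool's x, y, z in rad, a list of three. In form: [{"gripper": gripper, "travel": [tx, ty, tz], "twist": [rx, ry, rz]}, ...]. A call has 1 to 12 rows; each row shifts and turns the commanded pose from where the row before left it, along the tool's axes as they then stand; what a row does not reach is not made up. A row lasts 1/8 s, in which the tool goes at most 62.5 mm and 10.7 degrees, less where a joint would pass 70% of its speed; a pose out of reach is approached as far as the arm can. A call is refused whole if a number of a shift passes 62.5 or a number of a turn 0.188, either way. A call with a gripper value outside its range is refused whole. The fingers move at their own pace and stop on an object; FORCE is the grip in N (left out, the last holds). Time passes only in rows, so rows that do not move let the fingers close. It gives the time, the measured TCP pose, the force, the opening and the grip force at its end, in the units of the state.
- bot.get_obs(): the state, without advancing time (a new reading comes with each control period).
- bot.camera(name): name is "scene" or "top" or "wrist"; returns the picture (400x640x3 uint8, red, green, blue); there is no depth.
- bot.calibration(name): a dict with "vfov" (degrees; the focal length in pixels is half the picture's height over the tangent of half this angle, whatever the lens; pixels are square), "cx", "cy" (the principal point, pixels), "camera_from_world" (4x4, takes a point from world to camera coordinates). Camera axes: x right, y down, z forward; pixel columns grow to the right and rows downward; lengths in m; the calibration is good to about 2 mm. The wrist camera is an equidistant fisheye: a pixel r from the principal point sees the ray r / f radians off the axis. A picture is of the moment at which its call begins: read the wrist's pose just before it. calibration takes no time and is no camera call; for the wrist camera it gives the pose at the moment of the call.
- bot.job_done(): hands the job in; it is judged then, once.
The state is a dict: "time": time; "q": joint angles; "qd": joint speeds; "joint_efforts": joint torques, N m; "ee_pos": TCP position; "tcp_rot": TCP orientation; "wrist_force": force on the tool from outside, world axes, zero at the start; "torque": the same for the moment, N m; "opening": finger opening in m; "grasp_force": force on a finger pad.
Only numpy, scipy, OpenCV 4.12 (cv2) and the standard library are available. Lean on these libraries where they do the work, as an engineer would, in place of code of your own. Each camera call takes 0.05 s, during which the arm holds its last target. There are 200 camera calls.

TASK

The arm of the oak lamp is loose: take the wooden wedge out of its rack and stand it, tip down, in the slot of the arm, and let go of it. Then take the turned mallet and with its striking face drive the wedge gently down, in light taps or a steady push and without splitting it, until the arm's shoulder is drawn tight against the upright and the firmly pushed wedge goes no further. Stand the mallet back upright on the table, and leave the wedge in the slot and the other pieces undisturbed.

Things in the scene. Friction and masses are not known exactly. Their poses are not given: they have to be found in the camera images.
- wedge_mid (a point): Pale wooden wedge, 106 mm long, 60 g; width 26 mm along own x (parallel sides), thickness along y growing evenly from 8 mm at the tip (below) to 31.5 mm at the flat head. Point: its centre, 53 mm above the tip, z up its length; half a turn about z is the same. Starts upright in the rack, its lower 40 mm hidden. Grip it across its 26 mm width. It splits if the mallet bears on it with over 40 N.
- rack (a point): Dark wooden block, fixed, 54 x 64 mm (own x, y), 46 mm high, that holds the wedge upright, the wedge's width along the rack's x; the wedge lifts straight out. Point: centre of its top face, z up.
- slot (a point): Slot through the lamp's arm (36 mm high), 32 mm wide along x, 14 to 23 mm long along y at its top; both y faces slope like the wedge. Point: on the arm's top level, 92 mm above the table, over the slot's middle as it is when the arm is tight; fixed to the lamp. z up, y along the arm, away from the upright. With the arm loose the slot's middle lies about half the gap (lamp_arm) towards -y.
- packing (a point): Brass packing plate, the slot's face on the upright's side; point: centre of the upright's face behind it. Its thickness differs by up to 3 mm either way from lamp to lamp, so the depth at which the wedge stops is not known beforehand: the tight wedge's head ends 115 to 148 mm above the table, a loosely stood one starts 13 to 23 mm higher.
- upright (a point): Centre of the top of the lamp's fixed oak upright, 110 mm above the table, 104 mm along x, 40 mm along y (axes as the slot's; the slot is on its +y side). The arm passes through it; the white glass shade, 70 mm across, top 152 mm above the table, stands on the arm about 100 mm on the -y side. The lamp's foot, 14 mm thick, is 120 x 180 mm; an opening in it clears the wedge's tip.
- lamp_arm (a joint): Gap in m between the arm's shoulder and the upright: 0 is tight, 0.007 fully loose; starts at 0.003 to 0.005. Driving the wedge down closes it by 1 mm per 4.5 mm or so. The push needed is about 3 to 8 N while the arm still moves, and rises quickly, within a few mm, once it is tight, so push slowly (about 10 mm/s); the wedge is firm when 12 N or more moves it no further.
- mallet_grip (a point): Dark turned wooden mallet, about 300 g, round, standing on its flat striking face (50 mm across). Head up to 58 mm across, 60 mm high; handle 24 mm across from 66 to 120 mm; pommel 34 mm across; 136 mm high in all. Point: on the axis in the handle, 96 mm above the striking face; z up the axis. Grip the handle from above.
- spare_shade_mid (a point): Bystander: glass shade like a cup, 84 mm across, 85 mm high; its centre.
- carton_mid (a point): Bystander: cardboard box 90 x 130 mm (own x, y), 50 mm high; its centre.
- finial_mid (a point): Bystander: brass finial, 40 mm across, 54 mm high; its centre.
- candle_mid (a point): Bystander: cream candle sleeve on a foot 56 mm across, 76 mm high; its centre.
There are look-alikes about, which are no part of the job. Leave any red look-alike of the part that bears mallet_grip alone.

How it is judged (in metres and radians):
On the way, in this order (a step that is already met when the one before it is completed fails the run):
1. the wedge stands loosely in the slot, let go (x of wedge_mid in the frame of slot between -0.007 and 0.007 m and y of wedge_mid in the frame of slot between -0.01 and 0.01 m and z of wedge_mid in the frame of slot below 0.04 m and angle between wedge_mid's own z axis and vertical below 0.15 rad and contact force between the fingers and wedge below 0.3 N), for 0.2 s.
2. the mallet bears firmly (12 N or more) on the wedge with the arm drawn tight (value of joint lamp_arm below 0.0015 m and contact force between mallet and wedge above 12 N).
At the end, for the whole second after the job is handed in: Gap at the shoulder under 1.5 mm; wedge upright (0.15 rad) in the slot, its centre within 7 mm across and 10 mm along the arm of the slot point and at most 15 mm above the arm; mallet upright (0.1 rad) on the table; both at rest and let go (value of joint lamp_arm below 0.0015 m and x of wedge_mid in the frame of slot between -0.007 and 0.007 m and y of wedge_mid in the frame of slot between -0.01 and 0.01 m and z of wedge_mid in the frame of slot below 0.015 m and angle between wedge_mid's own z axis and vertical below 0.15 rad and linear speed of each of wedge, mallet below 0.02 m/s and angle between mallet_grip's own z axis and vertical below 0.1 rad and height (world z) of mallet_grip between 0.09 and 0.101 m); the robot touches nothing.
It fails at once if the mallet bears on the wedge with more than 40 N (it splits) (contact force between mallet and wedge above 40 N).
It fails at once if the spare glass shade is moved more than 25 mm (distance of spare_shade_mid from where it was at the start of the episode above 0.025 m).
It fails at once if the carton is moved more than 25 mm (distance of carton_mid from where it was at the start of the episode above 0.025 m).
It fails at once if the brass finial is moved more than 25 mm (distance of finial_mid from where it was at the start of the episode above 0.025 m).
It fails at once if the candle sleeve is moved more than 25 mm (distance of candle_mid from where it was at the start of the episode above 0.025 m).
It also fails if it takes over 72 s, if anything falls off the work surface, if the arm or the gripper's body presses on something with over 40 N, if the wrist force passes 120 N, or if a joint passes its speed limit or range.

## Working session

There is one attempt and no reset: what is moved stays moved. The work goes in short steps, Python scripts to look and compute and a shell command to move; the robot and the scene stay as the last step left them, time stands still between calls to the robot, and variables do not carry over. Pictures are saved under pics/ and viewed, at most 10 in all, crops included, and the job is handed in when it is done.

```bash
mkdir -p pics; ls
python3 - <<'E'
from workcell import bot
import cv2,numpy as np
np.set_printoptions(precision=4,suppress=True)
print(bot.get_obs())
for n in("scene","top","wrist"):
    c=bot.calibration(n);print(n,c)
    cv2.imwrite(f"pics/{n}0.png",cv2.cvtColor(bot.camera(n),cv2.COLOR_RGB2BGR))
E
```

```text
pics
{'time': 0.0, 'q': array([73.5685,  5.013 , 10.0351, 95.0992,  0.0006, 89.9997]), 'qd': array([ 0.0314,  0.0359, -0.0453, -0.0129, -0.0449, -0.0141]), 'joint_efforts': array([ -0.0018, -52.0388,  46.4799,   0.0161,   0.    ,  -0.    ]), 'ee_pos': array([0.1555, 0.5273, 0.2306]), 'tcp_rot': array([-179.9229,   -0.0006,  163.5688]), 'wrist_force': array([-0.0882,  0.7164,  0.1058]), 'torque': array([ 0.0122, -0.0436, -0.0031]), 'grasp_force': 0.0, 'opening': 0.0852829405376431}
scene {'vfov': 44.68358534159288, 'cx': 321.7178907644673, 'cy': 201.9849740996812, 'camera_from_world': array([[ 0.7811,  0.624 , -0.0227, -0.4753],
       [ 0.3768, -0.5001, -0.7797, -0.1199],
       [-0.4979,  0.6005, -0.6257,  1.3663],
       [ 0.    ,  0.    ,  0.    ,  1.    ]])}
top {'vfov': 54.42012244306153, 'cx': 323.61833952490645, 'cy': 204.54596581384442, 'camera_from_world': array([[ 0.1426, -0.9898,  0.0034, -0.0391],
       [-0.9696, -0.1404, -0.2005,  0.6081],
       [ 0.1989,  0.0253, -0.9797,  0.9785],
       [ 0.    ,  0.    ,  0.    ,  1.    ]])}
wrist {'vfov': 65.70646984690485, 'cx': 317.17435215210224, 'cy': 198.68860482943472, 'camera_from_world': array([[ 0.2827,  0.9592, -0.0011, -0.5492],
       [ 0.9064, -0.2668,  0.3274, -0.0418],
       [ 0.3137, -0.0936, -0.9449,  0.3809],
       [ 0.    ,  0.    ,  0.    ,  1.    ]])}
```

View pics/scene0.png

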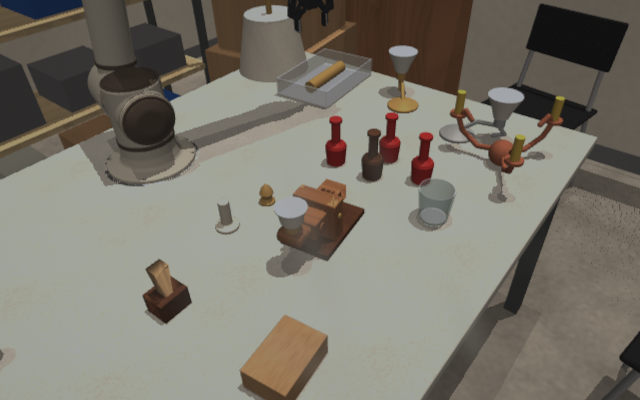

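View pics/top0.png

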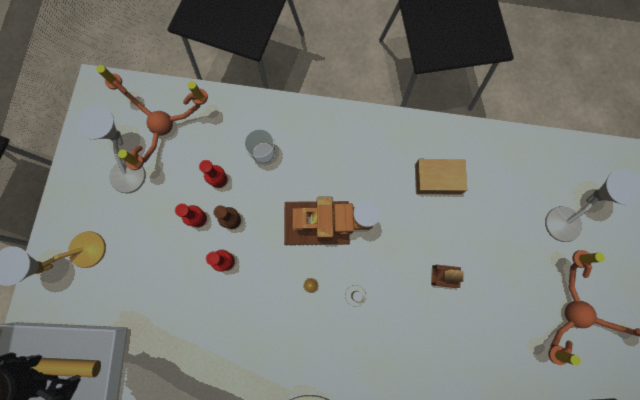

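The dark mallet is at top (228,217), with red look-alikes at (193,215), (214,175) and (221,260). The lamp is at about (325,220) with its slot at (312,218). The rack with the wedge is at (448,275).

Run:
```python
import cv2,numpy as np
t=cv2.imread("pics/top0.png");s=cv2.imread("pics/scene0.png")
def crop(im,x,y,w,h,k):return cv2.resize(im[y:y+h,x:x+w],None,fx=k,fy=k,interpolation=cv2.INTER_CUBIC)
a=np.hstack([crop(t,280,190,100,60,4),crop(s,270,170,100,75,4)[:240]])
b=np.hstack([crop(t,425,255,50,40,5),crop(s,135,255,60,70,5)[:200,:250],crop(t,170,150,75,50,4)[:200,:300]])
b=np.hstack([crop(t,425,255,50,45,6)[:270,:300],crop(s,135,255,60,70,4)[:270],crop(s,355,122,40,67,4)[:270],np.zeros((270,100,3),np.uint8)])[:,:800]
cv2.imwrite("pics/m1.png",np.vstack([a,b]));print(a.shape,b.shape)
```

```text
Traceback (most recent call last):
ValueError: all the input array dimensions except for the concatenation axis must match exactly, but along dimension 0, the array at index 0 has size 270 and the array at index 2 has size 268
```

Run:
```python
import cv2,numpy as np
t=cv2.imread("pics/top0.png");s=cv2.imread("pics/scene0.png")
def crop(im,x,y,w,h,k):return cv2.resize(im[y:y+h,x:x+w],None,fx=k,fy=k,interpolation=cv2.INTER_CUBIC)
a=np.hstack([crop(t,280,190,100,70,4),crop(s,270,170,100,70,4)])
b=np.hstack([crop(t,425,260,50,35,6),crop(s,135,255,60,70,4)[:210],crop(s,355,122,40,70,3)])
b=np.hstack([b,np.zeros((210,800-b.shape[1],3),np.uint8)])
cv2.imwrite("pics/m1.png",np.vstack([a,b]))
```

```text
(no output)
```

View pics/m1.png

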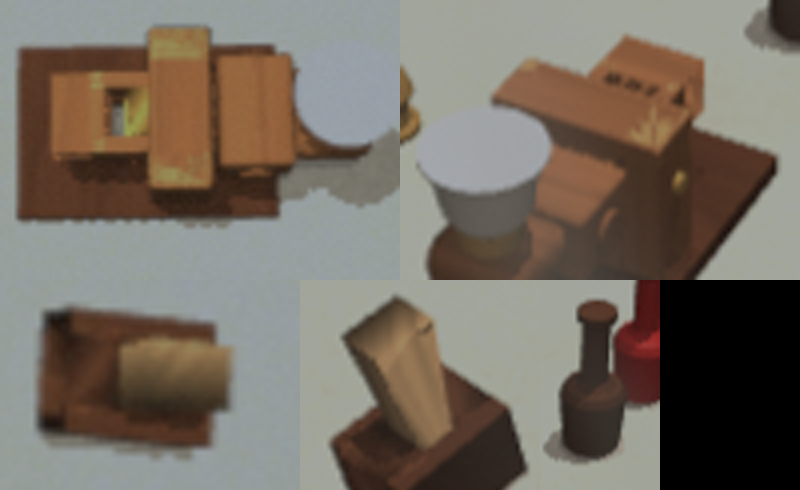

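```bash
cat > h.py <<'E'
from workcell import bot
import numpy as np,cv2
from scipy.optimize import least_squares
np.set_printoptions(precision=4,suppress=True)
def rays(n,px,c=None):
    c=c or bot.calibration(n);T=c["camera_from_world"];f=200/np.tan(np.radians(c["vfov"]/2))
    d=(np.atleast_2d(px)-[c["cx"],c["cy"]])/f
    if n=="wrist":
        r=np.linalg.norm(d,axis=1,keepdims=True)+1e-9;v=np.hstack([d/r*np.sin(r),np.cos(r)])
    else: v=np.hstack([d,np.ones((len(d),1))])
    return -T[:3,:3].T@T[:3,3], v@T[:3,:3]
def atz(n,px,z,c=None):
    o,v=rays(n,px,c);return o+v*((z-o[2])/v[:,2])[:,None]
def proj(n,P,c=None):
    c=c or bot.calibration(n);T=c["camera_from_world"];f=200/np.tan(np.radians(c["vfov"]/2))
    p=np.atleast_2d(P)@T[:3,:3].T+T[:3,3]
    if n=="wrist":
        s=np.linalg.norm(p[:,:2],axis=1,keepdims=True);q=p[:,:2]/s*np.arctan2(s,p[:,2:])
    else:q=p[:,:2]/p[:,2:]
    return q*f+[c["cx"],c["cy"]]
def place(L,x,y,a):
    c,s=np.cos(a),np.sin(a);L=np.array(L,float);return np.c_[x+c*L[:,0]-s*L[:,1],y+s*L[:,0]+c*L[:,1],L[:,2]]
def fit(obs,x0):  # obs: list of (cam,calib,local pts,px)
    g=lambda p:np.concatenate([(proj(n,place(L,*p),c)-px).ravel() for n,c,L,px in obs])
    r=least_squares(g,x0,loss="soft_l1");return r.x,g(r.x)
E
python3 - <<'E'
from h import *
print("foot",atz("top",[[284.5,202],[284.5,244],[349,244]],.014))
print("upr",atz("top",[[317,197.5],[332.5,197],[333,237],[317.5,236.7]],.11))
print("slot",atz("top",[[306,210],[316.5,210],[306,224.5],[316.5,224.5]],.092))
print("upr sc",atz("scene",[[301.2,184.5],[293.2,195],[333.75,208],[343,199.5]],.11),atz("scene",[[363.7,208.7]],.014))
print("rack",atz("top",[[436.7,264.7],[460.8,267],[460.3,287.5],[434,286]],.046))
print("mallet pommel scene",atz("scene",[[374,132.5]],.136),"base",atz("scene",[[372,174]],.005), atz("top",[[221,211.5]],.136))
print("reds top", atz("top",[[205,167],[183,211],[213,257]],.136))
for nm,p in dict(shade=(366,213),finial=(311,285),candle=(356,296),box=(442,175),cup=(262,150)).items():print(nm,atz("top",[p],.04))
E
```

```text
foot [[ 0.6086  0.159   0.014 ]
 [ 0.4925  0.1399  0.014 ]
 [ 0.5178 -0.0352  0.014 ]]
upr [[0.6134 0.0664 0.11  ]
 [0.6204 0.0273 0.11  ]
 [0.5189 0.0119 0.11  ]
 [0.5141 0.0505 0.11  ]]
slot [[0.5805 0.0905 0.092 ]
 [0.5844 0.0636 0.092 ]
 [0.543  0.0848 0.092 ]
 [0.5469 0.0581 0.092 ]]
upr sc [[0.5124 0.0518 0.11  ]
 [0.5232 0.0128 0.11  ]
 [0.6194 0.0304 0.11  ]
 [0.6177 0.0646 0.11  ]] [[0.6061 0.1631 0.014 ]]
rack [[ 0.4932 -0.2692  0.046 ]
 [ 0.4963 -0.3326  0.046 ]
 [ 0.4434 -0.3351  0.046 ]
 [ 0.4374 -0.2669  0.046 ]]
mallet pommel scene [[0.5405 0.2949 0.136 ]] base [[0.5357 0.303  0.005 ]] [[0.5387 0.2944 0.136 ]]
reds top [[0.6452 0.3567 0.136 ]
 [0.5265 0.3874 0.136 ]
 [0.4264 0.2918 0.136 ]]
shade [[ 0.6051 -0.0686  0.04  ]]
finial [[0.3942 0.0509 0.04  ]]
candle [[ 0.3831 -0.0694  0.04  ]]
box [[ 0.7418 -0.2646  0.04  ]]
cup [[0.7419 0.2425 0.04  ]]
```

```bash
python3 -m crank '[{"gripper":85,"travel":[-44.5,-31.8,0],"twist":[0,0,0]},{"gripper":85,"travel":[-44.5,-31.8,0],"twist":[0,0,0]},{"gripper":85,"travel":[-44.5,-31.8,0],"twist":[0,0,0]},{"gripper":85,"travel":[-44.5,-31.8,0],"twist":[0,0,0]},{"gripper":85,"travel":[-44.5,-31.8,0],"twist":[0,0,0]},{"gripper":85,"travel":[-44.5,-31.8,0],"twist":[0,0,0]},{"gripper":85,"travel":[-44.5,-31.8,0],"twist":[0,0,0]},{"gripper":85,"travel":[-44.5,-31.8,0],"twist":[0,0,0]},{"gripper":85,"travel":[-44.5,-31.8,0],"twist":[0,0,0]},{"gripper":85,"travel":[-44.5,-31.8,0],"twist":[0,0,0]},{"gripper":85,"travel":[-44.5,-31.8,0],"twist":[0,0,0]},{"gripper":85,"travel":[-44.5,-31.8,0],"twist":[0,0,0]}]'
python3 -m crank '[{"gripper":85,"travel":[0,0,0],"twist":[0,0,0.163]},{"gripper":85,"travel":[0,0,0],"twist":[0,0,0.163]},{"gripper":85,"travel":[0,0,0],"twist":[0,0,0.163]},{"gripper":85,"travel":[0,0,0],"twist":[0,0,0.163]},{"gripper":85,"travel":[0,0,0],"twist":[0,0,0.163]},{"gripper":85,"travel":[0,0,0],"twist":[0,0,0.163]},{"gripper":85,"travel":[0,0,0],"twist":[0,0,0.163]},{"gripper":85,"travel":[0,0,0],"twist":[0,0,0]}]'
cat > snap.py <<'E'
import sys,pickle
from h import *
n=sys.argv[1];c=bot.calibration("wrist");im=bot.camera("wrist")
cv2.imwrite(f"pics/{n}.png",im[...,::-1]);pickle.dump(c,open(f"{n}.pkl","wb"))
cv2.imwrite(f"pics/{n}big.png",cv2.resize(im[...,::-1],(800,500),interpolation=cv2.INTER_CUBIC))
E
python3 snap.py w1; python3 -c "
from h import *;o=bot.get_obs();print(o['ee_pos'],o['tcp_rot'],o['q'],o['time'])"
```

```text
time: 1.65
ee_pos: [0.5607, 0.0088, 0.2311]
tcp_rot: [180.0, -0.0, 163.6]
wrist_force: [0.6, 0.2, -0.1]
opening: 0.0852
grasp_force: 0.0
time: 2.65
ee_pos: [0.5597, 0.0105, 0.231]
tcp_rot: [-180.0, -0.0, 98.3]
wrist_force: [0.1, -0.1, 0.4]
opening: 0.0852
grasp_force: 0.0
[0.5597 0.0104 0.231 ] [-179.9711   -0.0009   98.3977] [ 1.0703  6.3728 11.5582 95.2142 -0.0028 82.6726] 2.7
```

View pics/w1big.png

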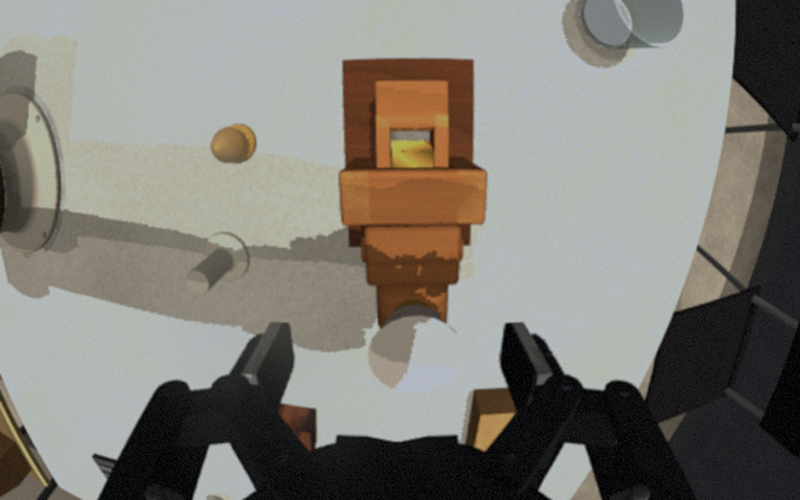

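The lamp shows clearly in the big picture. The upright's top is (341..487, 171..224) and the slot opening is about (390..434, 128..168), with brass on the upright side. I'll zoom in on the slot.

Run:
```python
import cv2
t=cv2.imread("pics/w1.png")
cv2.imwrite("pics/m2.png",cv2.resize(t[55:140,265:395],None,fx=6,fy=6,interpolation=cv2.INTER_CUBIC))
```

```text
(no output)
```

View pics/m2.png

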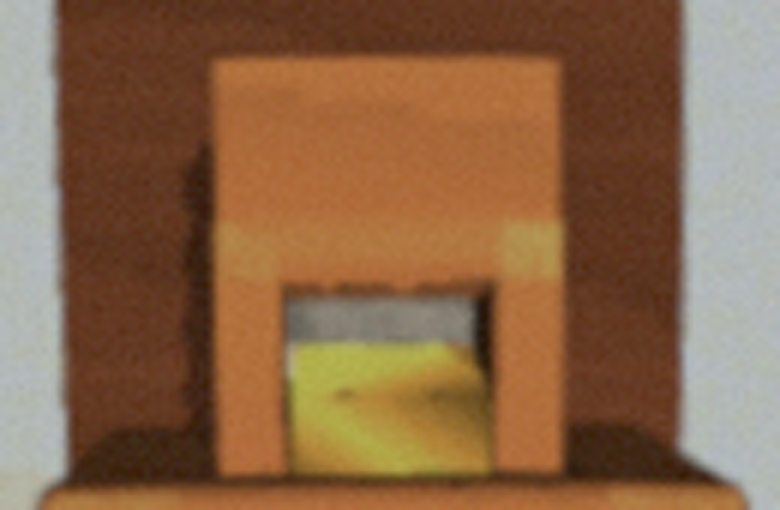

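Run:
```python
from h import *
import pickle
c=pickle.load(open("w1.pkl","rb"));ct=bot.calibration("top");cs=bot.calibration("scene")
m=lambda p:(np.array(p,float)+.5)/6-.5+[265,55]
b=lambda p:(np.array(p,float)+.5)/1.25-.5
U=[[-.052,.02,.11],[.052,.02,.11],[.052,-.02,.11],[-.052,-.02,.11]]
obs=[("wrist",c,U,np.vstack([m([[42,490],[747,490]]),b([[487,224],[343,225]])]))]
x,r=fit(obs,[.567,.039,.14]);print("wrist",x,np.degrees(x[2]),r)
obs2=[("top",ct,[U[1],U[2],U[3],U[0]],np.array([[317,197.5],[332.5,197],[333,237],[317.5,236.7]])),("scene",cs,[U[0],U[3],U[2],U[1]],np.array([[301.2,184.5],[293.2,195],[333.75,208],[343,199.5]]))]
x2,r2=fit(obs2,[.567,.039,.14]);print("static",x2,np.degrees(x2[2]),r2)
x3,r3=fit(obs+obs2,x);print("all",x3,np.degrees(x3[2]))
w=atz("wrist",m([[286,288],[497,288],[286,475],[497,475],[213,57],[563,57],[213,470],[563,470]]),.092,c);print(w)
for X in(x,x3):
    d=w[:,:2]-X[:2];a=X[2];print(np.c_[d@[np.cos(a),np.sin(a)],d@[-np.sin(a),np.cos(a)]]*1000)
```

```text
wrist [0.5671 0.0427 0.1553] 8.897027251967076 [-0.3249 -0.307   2.5725 -0.8484  0.0892  0.5522 -0.9373  0.752 ]
static [0.5674 0.0394 0.1517] 8.693030811990466 [-0.1227 -0.9342  0.0144 -0.5541  0.0629 -0.0472 -0.4088  0.3836  0.0473
  0.2001 -1.7573 -0.4845  0.0937  1.1651 -0.0548 -0.9278]
all [0.567  0.0421 0.1546] 8.856198733682351
[[0.5433 0.0869 0.092 ]
 [0.5744 0.0917 0.092 ]
 [0.5473 0.0587 0.092 ]
 [0.579  0.0635 0.092 ]
 [0.5276 0.1202 0.092 ]
 [0.5788 0.1282 0.092 ]
 [0.5362 0.0579 0.092 ]
 [0.5888 0.0658 0.092 ]]
[[-16.7196  47.3716]
 [ 14.8071  47.2899]
 [-17.1062  18.8801]
 [ 14.9345  18.7131]
 [-27.0612  82.677 ]
 [ 24.7637  82.6883]
 [-28.1602  19.826 ]
 [ 25.0483  19.5389]]
[[-16.5674  47.9369]
 [ 14.9594  47.8777]
 [-16.9337  19.4451]
 [ 15.1072  19.3009]
 [-26.9341  83.2349]
 [ 24.8907  83.2831]
 [-27.9883  20.3831]
 [ 25.2204  20.1339]]
```

Run:
```python
from h import *
import pickle
c=pickle.load(open("w1.pkl","rb"))
m=lambda p:(np.array(p,float)+.5)/6-.5+[265,55]
X=np.array([.567,.0421,.1546]);a=X[2]
for z in(.056,.074,.092):
    d=atz("wrist",m([[390,342],[390,475],[390,288],[455,345],[488,365]]),z,c)[:,:2]-X[:2];print(z,np.c_[d@[np.cos(a),np.sin(a)],d@[-np.sin(a),np.cos(a)]]*1000)
o=-c["camera_from_world"][:3,:3].T@c["camera_from_world"][:3,3];d=o[:2]-X[:2];print(o,d@[-np.sin(a),np.cos(a)])
# rack/wedge target
t=bot.get_obs();print(t['ee_pos'])
```

```text
0.056 [[ 0.2963 37.6862]
 [ 0.2133 14.7741]
 [ 0.3422 46.9266]
 [11.302  37.1764]
 [16.9221 33.769 ]]
0.074 [[-0.3957 38.6317]
 [-0.4741 17.0191]
 [-0.3525 47.348 ]
 [ 9.9857 38.1508]
 [15.2871 34.9367]]
0.092 [[-1.0877 39.5771]
 [-1.1614 19.2641]
 [-1.0471 47.7694]
 [ 8.6695 39.1251]
 [13.6521 36.1043]]
[0.5469 0.094  0.3734] 0.05435576003377684
[0.5597 0.0104 0.231 ]
```

```bash
python3 -m crank '[{"gripper":60,"travel":[-40,-16,0],"twist":[0,0,0]},{"gripper":60,"travel":[-40,-16,0],"twist":[0,0,0]},{"gripper":60,"travel":[-40,-16,0],"twist":[0,0,0]},{"gripper":60,"travel":[-40,-16,0],"twist":[0,0,0]},{"gripper":60,"travel":[-40,-16,0],"twist":[0,0,0]},{"gripper":60,"travel":[-40,-16,0],"twist":[0,0,0]},{"gripper":60,"travel":[-40,-16,0],"twist":[0,0,0]},{"gripper":60,"travel":[-40,-16,0],"twist":[0,0,0]},{"gripper":60,"travel":[-40,-16,0],"twist":[0,0,0]},{"gripper":60,"travel":[0,0,0],"twist":[0,0,0.09]},{"gripper":60,"travel":[0,0,0],"twist":[0,0,0]}]'
python3 snap.py w2
python3 - <<'E'
import cv2
from h import *
import pickle
c=pickle.load(open("w2.pkl","rb"))
p=proj("wrist",[[.468,-.3,.09]],c)[0].astype(int);print(p)
t=cv2.imread("pics/w2.png");x,y=max(p[0]-65,0),max(p[1]-50,0);print(x,y)
cv2.imwrite("pics/m3.png",cv2.resize(t[y:y+100,x:x+130],None,fx=6,fy=6,interpolation=cv2.INTER_CUBIC))
E
```

```text
time: 4.08
ee_pos: [0.4684, -0.3668, 0.2309]
tcp_rot: [-180.0, -0.0, 93.2]
wrist_force: [0.0, -0.3, -0.6]
opening: 0.0601
grasp_force: 0.0
[321 114]
256 64
```

View pics/m3.png

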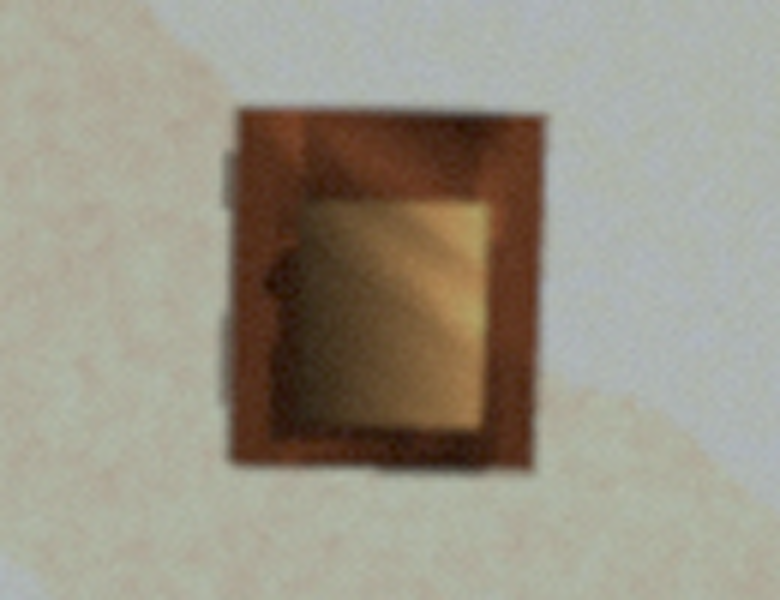

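Run:
```python
from h import *
import pickle
c=pickle.load(open("w2.pkl","rb"))
m=lambda p:(np.array(p,float)+.5)/6-.5+[256,64]
R=[[-.027,.032,.046],[.027,.032,.046],[.027,-.032,.046],[-.027,-.032,.046]]
print("rack",fit([("wrist",c,R,m([[238,108],[547,112],[537,468],[230,462]]))],[.468,-.3,0.05]))
h=.01575
W=[[-.013,h,.112],[.013,h,.112],[.013,-h,.112],[-.013,-h,.112]]
print("wedge",fit([("wrist",c,W,m([[302,202],[489,203],[483,430],[297,429]]))],[.468,-.3,0.05]))
print(atz("wrist",m([[302,202],[489,203],[483,430],[297,429]]),.112,c), bot.get_obs()["ee_pos"])
```

```text
rack (array([ 0.4669, -0.2992,  0.0355]), array([-0.4171, -0.7082,  0.2253, -0.1956, -0.1479,  0.4544,  0.3255,
        0.3962]))
wedge (array([ 0.467 , -0.2999,  0.0403]), array([-0.2136,  0.1774, -0.0517,  0.5745,  0.0084, -0.2044,  0.2589,
       -0.5536]))
[[ 0.4535 -0.2845  0.112 ]
 [ 0.4794 -0.2831  0.112 ]
 [ 0.4806 -0.3153  0.112 ]
 [ 0.4544 -0.3166  0.112 ]] [ 0.4685 -0.3663  0.2311]
```

```bash
python3 -m crank '[{"gripper":60,"travel":[33.3,1.1,0],"twist":[0,0,0.016]},{"gripper":60,"travel":[33.3,0.8,0],"twist":[0,0,0]},{"gripper":60,"travel":[0,0,30],"twist":[0,0,0]},{"gripper":60,"travel":[0,0,30],"twist":[0,0,0]},{"gripper":60,"travel":[0,0,30],"twist":[0,0,0]},{"gripper":60,"travel":[0,0,30],"twist":[0,0,0]},{"gripper":60,"travel":[0,0,25],"twist":[0,0,0]},{"gripper":60,"travel":[0,0,0],"twist":[0,0,0]},{"gripper":15,"travel":[0,0,0],"twist":[0,0,0]},{"gripper":15,"travel":[0,0,0],"twist":[0,0,0]},{"gripper":15,"travel":[0,0,0],"twist":[0,0,0]},{"gripper":15,"travel":[0,0,0],"twist":[0,0,0]}]' 35
python3 -m crank '[{"gripper":15,"travel":[0,0,0],"twist":[0,0,0]},{"gripper":15,"travel":[0,0,0],"twist":[0,0,0]}]'
```

```text
time: 5.62
ee_pos: [0.4681, -0.3001, 0.0878]
tcp_rot: [179.9, 0.1, 92.1]
wrist_force: [-1.3, 1.0, 6.1]
opening: 0.0254
grasp_force: 37.0
time: 5.88
ee_pos: [0.4682, -0.3001, 0.0878]
tcp_rot: [179.9, 0.1, 92.1]
wrist_force: [-0.8, 0.6, 6.8]
opening: 0.0251
grasp_force: 37.0
```

```bash
python3 -m crank '[{"gripper":15,"travel":[0,0,-10],"twist":[0,0,0]},{"gripper":15,"travel":[0,0,-25],"twist":[0,0,0]},{"gripper":15,"travel":[0,0,-35],"twist":[0,0,0]},{"gripper":15,"travel":[0,0,-35],"twist":[0,0,0]},{"gripper":15,"travel":[0,0,-35],"twist":[0,0,0]},{"gripper":15,"travel":[0,0,-30],"twist":[0,0,0]},{"gripper":15,"travel":[0,0,0],"twist":[0,0,-0.118]},{"gripper":15,"travel":[0,0,0],"twist":[0,0,0]}]'
python3 - <<'E'
from h import *
o=bot.get_obs();a=np.radians(o['tcp_rot'][2]);d=np.array([.5599,.0822])-o['ee_pos'][:2]
print(o['ee_pos'],o['tcp_rot'],o['opening'],d@[np.cos(a),np.sin(a)],d@[np.sin(a),-np.cos(a)])
E
```

```text
time: 6.88
ee_pos: [0.4675, -0.2998, 0.2569]
tcp_rot: [180.0, 0.0, 98.8]
wrist_force: [0.4, -0.2, -1.2]
opening: 0.025
grasp_force: 36.2
[ 0.4675 -0.2998  0.2569] [179.9752   0.0228  98.8461] 0.025045482305499647 0.3632915630594698 0.15001311652543012
```

```bash
python3 -m crank '[{"gripper":15,"travel":[36.3,15,0],"twist":[0,0,0]},{"gripper":15,"travel":[36.3,15,0],"twist":[0,0,0]},{"gripper":15,"travel":[36.3,15,0],"twist":[0,0,0]},{"gripper":15,"travel":[36.3,15,0],"twist":[0,0,0]},{"gripper":15,"travel":[36.3,15,0],"twist":[0,0,0]},{"gripper":15,"travel":[36.3,15,0],"twist":[0,0,0]},{"gripper":15,"travel":[36.3,15,0],"twist":[0,0,0]},{"gripper":15,"travel":[36.3,15,0],"twist":[0,0,0]},{"gripper":15,"travel":[36.3,15,0],"twist":[0,0,0]},{"gripper":15,"travel":[36.3,15,0],"twist":[0,0,0]},{"gripper":15,"travel":[0,0,30],"twist":[0,0,0]},{"gripper":15,"travel":[0,0,37],"twist":[0,0,0]}]'
python3 -m crank '[{"gripper":15,"travel":[0,0,0],"twist":[0,0,0]},{"gripper":15,"travel":[0,0,0],"twist":[0,0,0]}]'
python3 snap.py w3
python3 - <<'E'
from h import *
import pickle
c=pickle.load(open("w3.pkl","rb"))
p=proj("wrist",[[.56,.082,.1]],c)[0].astype(int);print(p)
t=cv2.imread("pics/w3.png");x,y=p[0]-50,min(p[1]-45,310);print(x,y)
a=cv2.resize(t[y:y+90,x:x+100],None,fx=6,fy=6,interpolation=cv2.INTER_CUBIC)
cv2.imwrite("pics/m4.png",a)
cv2.imwrite("pics/w3s.png",bot.camera("scene")[...,::-1])
E
```

```text
time: 8.38
ee_pos: [0.5598, 0.0827, 0.1886]
tcp_rot: [180.0, 0.0, 98.8]
wrist_force: [-1.1, 0.2, -0.6]
opening: 0.0252
grasp_force: 36.2
time: 8.62
ee_pos: [0.5598, 0.082, 0.1907]
tcp_rot: [179.9, -0.0, 98.8]
wrist_force: [-0.2, -0.1, -0.3]
opening: 0.0251
grasp_force: 36.1
[318 203]
268 158
```

View pics/m4.png

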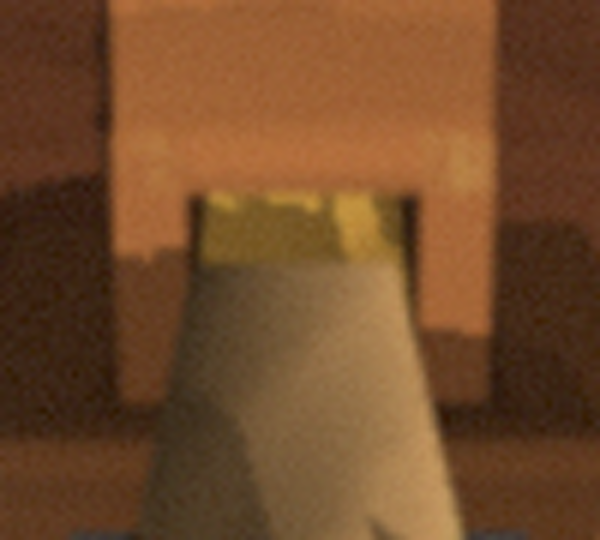

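Run:
```python
from h import *
import pickle
c=pickle.load(open("w3.pkl","rb"))
m=lambda p:(np.array(p,float)+.5)/6-.5+[268,158]
X=np.array([.567,.0421,.1546]);a=X[2]
def loc(p,z):
    d=atz("wrist",m(p),z,c)[:,:2]-X[:2];return np.c_[d@[np.cos(a),np.sin(a)],d@[-np.sin(a),np.cos(a)]]*1000
print("tip",loc([[193,262],[405,262]],.109)); print("slot",loc([[190,192],[417,192],[112,200],[496,200],[113,390],[490,390]],.092))
```

```text
tip [[-15.0905  45.3111]
 [ 12.0639  45.2826]]
slot [[-16.3161  49.3717]
 [ 14.575   49.3425]
 [-27.0195  48.2548]
 [ 25.4309  48.2048]
 [-27.8718  20.0037]
 [ 25.5947  19.9379]]
```

```bash
python3 -m crank '[{"gripper":15,"travel":[0.5,0.6,0],"twist":[0,0,0]},{"gripper":15,"travel":[0,0,6],"twist":[0,0,0]},{"gripper":15,"travel":[0,0,6],"twist":[0,0,0]},{"gripper":15,"travel":[0,0,5],"twist":[0,0,0]},{"gripper":15,"travel":[0,0,4],"twist":[0,0,0]},{"gripper":15,"travel":[0,0,3],"twist":[0,0,0]},{"gripper":15,"travel":[0,0,0],"twist":[0,0,0]}]'
python3 -m crank '[{"gripper":15,"travel":[0,0,3],"twist":[0,0,0]},{"gripper":15,"travel":[0,0,3],"twist":[0,0,0]},{"gripper":15,"travel":[0,0,0],"twist":[0,0,0]}]'
```

```text
time: 9.6
ee_pos: [0.5601, 0.0826, 0.1651]
tcp_rot: [-180.0, -0.0, 98.9]
wrist_force: [-0.6, -0.1, -0.4]
opening: 0.0249
grasp_force: 36.2
time: 9.98
ee_pos: [0.5601, 0.0826, 0.159]
tcp_rot: [-180.0, -0.0, 98.9]
wrist_force: [0.1, -0.5, -1.1]
opening: 0.0251
grasp_force: 36.2
```

```bash
for i in 1 2; do python3 -m crank '[{"gripper":15,"travel":[0,0,2],"twist":[0,0,0]},{"gripper":15,"travel":[0,0,2],"twist":[0,0,0]},{"gripper":15,"travel":[0,0,0],"twist":[0,0,0]}]' | grep -E "ee_pos|wrist"; done
```

```text
ee_pos: [0.5601, 0.0826, 0.1551]
wrist_force: [-0.4, -0.3, -0.6]
ee_pos: [0.5601, 0.0826, 0.151]
wrist_force: [-0.3, -0.4, -0.1]
```

```bash
for i in 1 2 3; do python3 -m crank '[{"gripper":15,"travel":[0,0,2],"twist":[0,0,0]},{"gripper":15,"travel":[0,0,0],"twist":[0,0,0]}]' | grep -E "ee_pos|wrist"; done
```

```text
ee_pos: [0.5601, 0.0826, 0.1491]
wrist_force: [-0.8, 0.5, -0.7]
ee_pos: [0.5601, 0.0826, 0.1471]
wrist_force: [-0.5, -0.2, -0.7]
ee_pos: [0.5601, 0.0826, 0.1451]
wrist_force: [-0.4, 0.5, -1.2]
```

```bash
for i in 1 2 3 4; do python3 -m crank '[{"gripper":15,"travel":[0,0,1.5],"twist":[0,0,0]},{"gripper":15,"travel":[0,0,0],"twist":[0,0,0]}]' | grep -E "ee_pos|wrist"; done
```

```text
ee_pos: [0.5601, 0.0826, 0.1436]
wrist_force: [0.1, -0.4, -0.5]
ee_pos: [0.5602, 0.0826, 0.1422]
wrist_force: [-0.1, -0.3, -1.5]
ee_pos: [0.5602, 0.0825, 0.1407]
wrist_force: [0.8, -1.0, -1.7]
ee_pos: [0.5603, 0.0825, 0.1392]
wrist_force: [0.2, -1.4, -0.5]
```

```bash
for i in 1 2 3 4; do python3 -m crank '[{"gripper":15,"travel":[-0.3,0,1.5],"twist":[0,0,0]},{"gripper":15,"travel":[0,0,0],"twist":[0,0,0]}]' | grep -E "ee_pos|wrist"; done
```

```text
ee_pos: [0.5602, 0.0823, 0.1376]
wrist_force: [0.6, -2.0, -0.3]
ee_pos: [0.5602, 0.0821, 0.1361]
wrist_force: [1.3, -1.3, -1.1]
ee_pos: [0.5603, 0.0818, 0.1347]
wrist_force: [-0.1, -1.0, 0.2]
ee_pos: [0.5605, 0.0818, 0.1338]
wrist_force: [-0.7, 0.8, 4.8]
```

```bash
python3 -m crank '[{"gripper":60,"travel":[0,0,0],"twist":[0,0,0]},{"gripper":60,"travel":[0,0,0],"twist":[0,0,0]},{"gripper":60,"travel":[0,0,0],"twist":[0,0,0]},{"gripper":60,"travel":[0,0,-15],"twist":[0,0,0]},{"gripper":60,"travel":[0,0,-30],"twist":[0,0,0]},{"gripper":60,"travel":[0,0,-30],"twist":[0,0,0]},{"gripper":60,"travel":[-30,0,-20],"twist":[0,0,0]},{"gripper":60,"travel":[-30,0,0],"twist":[0,0,0]},{"gripper":60,"travel":[0,0,0],"twist":[0,0,0]}]'
python3 snap.py w4
python3 - <<'E'
from h import *
import pickle
c=pickle.load(open("w4.pkl","rb"))
p=proj("wrist",[[.56,.082,.15]],c)[0].astype(int);x,y=max(p[0]-65,0),max(p[1]-50,0);print(x,y)
t=cv2.imread("pics/w4.png");s=bot.camera("scene")[...,::-1]
a=cv2.resize(t[y:y+100,x:x+100],None,fx=5,fy=5,interpolation=cv2.INTER_CUBIC)
b=cv2.resize(s[150:250,280:340],None,fx=5,fy=5,interpolation=cv2.INTER_CUBIC)
cv2.imwrite("pics/m5.png",np.hstack([a,b]))
E
```

```text
time: 14.6
ee_pos: [0.57, 0.0207, 0.2295]
tcp_rot: [179.9, 0.0, 98.8]
wrist_force: [0.0, 0.5, 0.0]
opening: 0.0596
grasp_force: 0.0
252 76
```

View pics/m5.png

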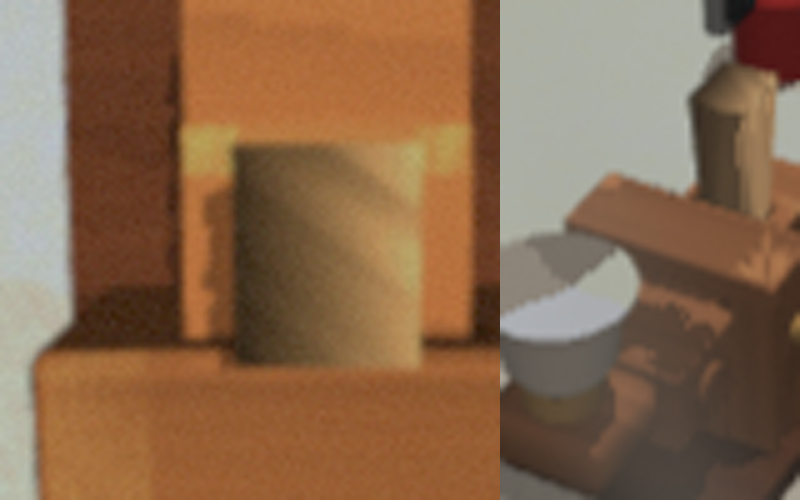

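The wedge stands upright in the slot, its head at crop (235..423, 143..367) and its sides parallel to the arm. Next is the mallet.

```bash
python3 -m crank '[{"gripper":60,"travel":[36,0.5,0],"twist":[0,0,0]},{"gripper":60,"travel":[36,0.5,0],"twist":[0,0,0]},{"gripper":60,"travel":[36,0.5,0],"twist":[0,0,0]},{"gripper":60,"travel":[36,0.5,0],"twist":[0,0,0]},{"gripper":60,"travel":[36,0.5,0],"twist":[0,0,0]},{"gripper":60,"travel":[36,0.5,0],"twist":[0,0,0]},{"gripper":60,"travel":[0,0,0],"twist":[0,0,0]},{"gripper":60,"travel":[0,0,0],"twist":[0,0,0]}]'
python3 snap.py w5
python3 - <<'E'
from h import *
import pickle
c=pickle.load(open("w4.pkl","rb"))
m=lambda p:(np.array(p,float)+.5)/5-.5+[252,76]
h=.01575
for z in(.154,.158,.162):
    W=[[-.013,h,z],[.013,h,z],[.013,-h,z],[-.013,-h,z]]
    print("wedge",z,fit([("wrist",c,W,m([[235,143],[423,143],[421,367],[238,367]]))],[.56,.082,0.15]))
c=pickle.load(open("w5.pkl","rb"))
p=proj("wrist",[[.5395,.2947,.136]],c)[0].astype(int);x,y=max(p[0]-65,0),max(p[1]-50,0);print(x,y)
t=cv2.imread("pics/w5.png")
cv2.imwrite("pics/m6.png",cv2.resize(t[y:y+100,x:x+130],None,fx=6,fy=6,interpolation=cv2.INTER_CUBIC))
E
```

```text
time: 15.7
ee_pos: [0.5389, 0.2363, 0.2283]
tcp_rot: [-180.0, 0.0, 98.9]
wrist_force: [0.1, 0.3, 0.7]
opening: 0.0596
grasp_force: 0.0
wedge 0.154 (array([0.5599, 0.0823, 0.1544]), array([ 0.072 ,  0.3129, -0.0324,  0.2622, -0.0456, -0.3261,  0.0059,
       -0.2693]))
wedge 0.158 (array([0.5599, 0.0827, 0.1543]), array([-0.2789, -0.0901,  0.3232, -0.1367,  0.2874,  0.0968, -0.3319,
        0.1501]))
wedge 0.162 (array([0.5598, 0.0831, 0.1543]), array([-0.6454, -0.5018,  0.6902, -0.5488,  0.636 ,  0.5377, -0.679 ,
        0.5916]))
266 80
```

View pics/m6.png

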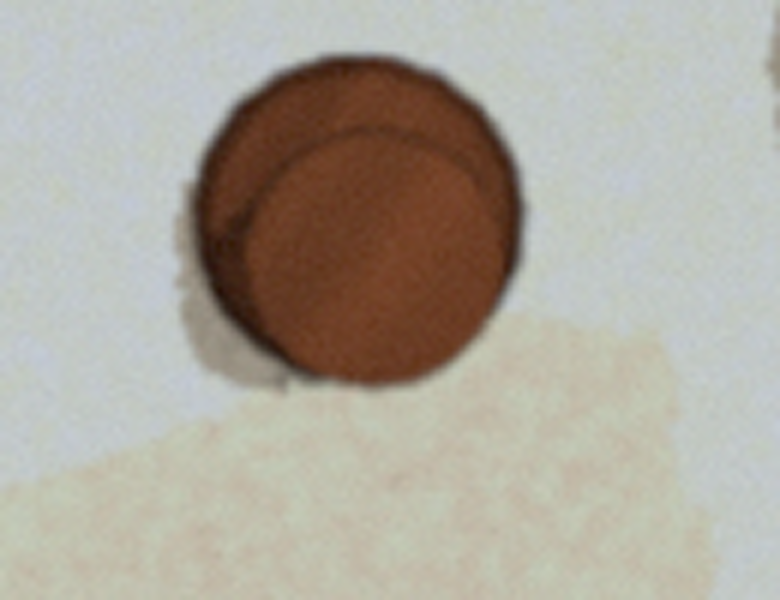

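Run:
```python
from h import *
import pickle
c=pickle.load(open("w5.pkl","rb"))
m=lambda p:(np.array(p,float)+.5)/6-.5+[266,80]
p=atz("wrist",m([[376.5,256],[245,256],[508,256],[376,127],[376,385]]),.136,c);print(p,p[2]-p[1],p[3]-p[4])
print("head x mid", atz("wrist",m([[197,210],[523,210]]),.04,c))
o=bot.get_obs();a=np.radians(o['tcp_rot'][2]);d=p[0,:2]-o['ee_pos'][:2]
print(o['ee_pos'],o['tcp_rot'],d@[np.cos(a),np.sin(a)],d@[np.sin(a),-np.cos(a)])
```

```text
[[0.5364 0.3008 0.136 ]
 [0.5201 0.2982 0.136 ]
 [0.5527 0.3036 0.136 ]
 [0.5337 0.3169 0.136 ]
 [0.539  0.2845 0.136 ]] [0.0327 0.0053 0.    ] [-0.0053  0.0325  0.    ]
head x mid [[0.5085 0.2963 0.04  ]
 [0.5653 0.3056 0.04  ]]
[0.5391 0.2358 0.2284] [-179.9978    0.0105   98.8866] 0.06468318900003474 0.007353000879727338
```

```bash
python3 -m crank '[{"gripper":60,"travel":[32.4,3.6,0],"twist":[0,0,0]},{"gripper":60,"travel":[32.3,3.7,0],"twist":[0,0,0]},{"gripper":60,"travel":[0,0,0],"twist":[0,0,0]},{"gripper":60,"travel":[0,0,30],"twist":[0,0,0]},{"gripper":60,"travel":[0,0,30],"twist":[0,0,0]},{"gripper":60,"travel":[0,0,30],"twist":[0,0,0]},{"gripper":60,"travel":[0,0,30],"twist":[0,0,0]},{"gripper":60,"travel":[0,0,30],"twist":[0,0,0]},{"gripper":60,"travel":[0,0,0],"twist":[0,0,0]}]'
python3 -m crank '[{"gripper":10,"travel":[0,0,0],"twist":[0,0,0]},{"gripper":10,"travel":[0,0,0],"twist":[0,0,0]},{"gripper":10,"travel":[0,0,0],"twist":[0,0,0]},{"gripper":10,"travel":[0,0,0],"twist":[0,0,0]},{"gripper":10,"travel":[0,0,0],"twist":[0,0,0]},{"gripper":10,"travel":[0,0,0],"twist":[0,0,0]}]' 80
```

```text
time: 16.88
ee_pos: [0.5355, 0.2991, 0.0762]
tcp_rot: [-179.8, 0.1, 98.8]
wrist_force: [0.4, -0.4, -0.1]
opening: 0.06
grasp_force: 0.0
time: 17.62
ee_pos: [0.5373, 0.3014, 0.0805]
tcp_rot: [179.8, -0.0, 98.9]
wrist_force: [-0.5, -0.8, 5.3]
opening: 0.0272
grasp_force: 71.0
```

```bash
python3 -m crank '[{"gripper":10,"travel":[0,0,0],"twist":[0,0,0]},{"gripper":10,"travel":[0,0,0],"twist":[0,0,0]},{"gripper":10,"travel":[0,0,0],"twist":[0,0,0]}]';python3 -m crank '[{"gripper":10,"travel":[0,0,-10],"twist":[0,0,0]},{"gripper":10,"travel":[0,0,-20],"twist":[0,0,0]},{"gripper":10,"travel":[0,0,0],"twist":[0,0,0]}]'
```

```text
time: 18.0
ee_pos: [0.5373, 0.3014, 0.0805]
tcp_rot: [179.8, -0.1, 98.9]
wrist_force: [-1.1, -1.2, 6.5]
opening: 0.0272
grasp_force: 71.0
time: 18.38
ee_pos: [0.5373, 0.3016, 0.1102]
tcp_rot: [179.8, -0.1, 98.9]
wrist_force: [0.3, 0.0, -3.0]
opening: 0.0271
grasp_force: 72.4
```

```bash
python3 -m crank '[{"gripper":10,"travel":[0,0,-32],"twist":[0,0,0]},{"gripper":10,"travel":[0,0,-32],"twist":[0,0,0]},{"gripper":10,"travel":[0,0,-32],"twist":[0,0,0]},{"gripper":10,"travel":[0,0,-32],"twist":[0,0,0]},{"gripper":10,"travel":[0,0,-32],"twist":[0,0,0]},{"gripper":10,"travel":[-36.6,-1.85,0],"twist":[0,0,0]},{"gripper":10,"travel":[-36.6,-1.85,0],"twist":[0,0,0]},{"gripper":10,"travel":[-36.6,-1.85,0],"twist":[0,0,0]},{"gripper":10,"travel":[-36.6,-1.85,0],"twist":[0,0,0]},{"gripper":10,"travel":[-36.6,-1.85,0],"twist":[0,0,0]},{"gripper":10,"travel":[-36.6,-1.85,0],"twist":[0,0,0]},{"gripper":10,"travel":[0,0,0],"twist":[0,0,0]}]'
python3 - <<'E'
from h import *
cv2.imwrite("pics/s6.png",cv2.resize(bot.camera("scene")[60:260,230:400,::-1],None,fx=3,fy=3,interpolation=cv2.INTER_CUBIC))
o=bot.get_obs();print(o['ee_pos'],o['tcp_rot'],o['wrist_force'])
E
```

```text
time: 19.88
ee_pos: [0.5595, 0.0802, 0.2677]
tcp_rot: [-180.0, 0.0, 98.7]
wrist_force: [0.2, -0.3, -3.4]
opening: 0.0274
grasp_force: 72.5
[0.5594 0.0815 0.2677] [-179.9557   -0.0119   98.766 ] [-0.6648  0.3914 -3.0596]
```

View pics/s6.png

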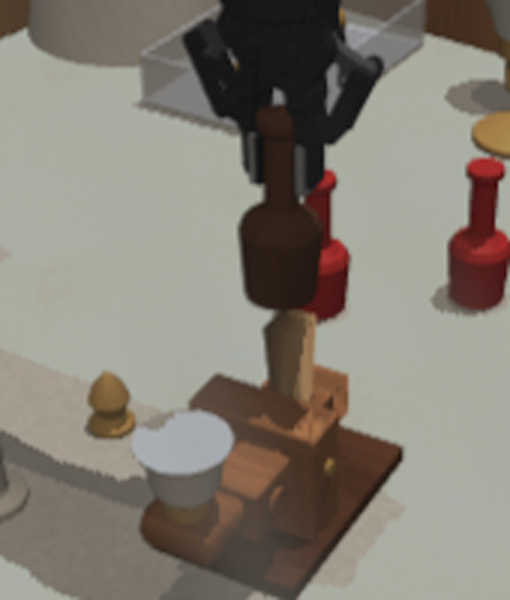

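The mallet hangs upright in the fingers, above the wedge head at (290,315), with the wedge upright below it. Now I'll lower it slowly.

```bash
python3 -m crank '[{"gripper":10,"travel":[0.8,0.4,8],"twist":[0,0,0]},{"gripper":10,"travel":[0,0,8],"twist":[0,0,0]},{"gripper":10,"travel":[0,0,6],"twist":[0,0,0]},{"gripper":10,"travel":[0,0,0],"twist":[0,0,0]}]'
for i in 1 2 3; do python3 -m crank '[{"gripper":10,"travel":[0,0,1],"twist":[0,0,0]},{"gripper":10,"travel":[0,0,1],"twist":[0,0,0]},{"gripper":10,"travel":[0,0,1],"twist":[0,0,0]}]' | grep -E "ee_pos|wrist"; done
```

```text
time: 20.42
ee_pos: [0.5593, 0.0836, 0.2455]
tcp_rot: [-179.9, -0.0, 98.9]
wrist_force: [-0.5, -0.2, -3.4]
opening: 0.0273
grasp_force: 73.5
ee_pos: [0.5598, 0.0832, 0.2434]
wrist_force: [-0.2, 0.0, -4.1]
ee_pos: [0.5597, 0.0832, 0.2402]
wrist_force: [-0.4, 0.1, -2.5]
ee_pos: [0.5598, 0.0832, 0.2379]
wrist_force: [0.1, -0.2, 3.0]
```

```bash
for i in 1 2 3 4; do python3 -m crank '[{"gripper":10,"travel":[0,0,1],"twist":[0,0,0]},{"gripper":10,"travel":[0,0,1],"twist":[0,0,0]}]' | grep -E "ee_pos|wrist"; done
```

```text
ee_pos: [0.5598, 0.0832, 0.2356]
wrist_force: [-0.3, -0.2, 2.3]
ee_pos: [0.5597, 0.0833, 0.2333]
wrist_force: [0.4, -0.7, 2.4]
ee_pos: [0.5597, 0.0833, 0.2312]
wrist_force: [0.8, -0.9, 2.4]
ee_pos: [0.5597, 0.0833, 0.2292]
wrist_force: [-0.4, 0.1, 2.5]
```

```bash
for i in 1 2 3; do python3 -m crank '[{"gripper":10,"travel":[0,0,1],"twist":[0,0,0]},{"gripper":10,"travel":[0,0,1],"twist":[0,0,0]}]' | grep -E "ee_pos|wrist"; done
```

```text
ee_pos: [0.5597, 0.0832, 0.2272]
wrist_force: [-0.2, -0.7, 1.1]
ee_pos: [0.5597, 0.0833, 0.2252]
wrist_force: [0.1, 0.8, 2.3]
ee_pos: [0.5597, 0.0833, 0.2232]
wrist_force: [-0.4, 0.1, 2.7]
```

```bash
for i in 1 2 3; do python3 -m crank '[{"gripper":10,"travel":[0,0,1],"twist":[0,0,0]}]' | grep -E "ee_pos|wrist"; done
```

```text
ee_pos: [0.5597, 0.0833, 0.2222]
wrist_force: [0.1, -0.6, 2.1]
ee_pos: [0.5597, 0.0833, 0.2212]
wrist_force: [0.4, -1.0, 1.9]
ee_pos: [0.5597, 0.0833, 0.2202]
wrist_force: [-0.5, -0.5, 1.7]
```

```bash
for i in 1 2 3 4 5; do python3 -m crank '[{"gripper":10,"travel":[0,0,1],"twist":[0,0,0]}]' | grep -E "ee_pos|wrist"; done
```

```text
ee_pos: [0.5597, 0.0833, 0.2194]
wrist_force: [0.1, -0.6, 7.7]
ee_pos: [0.56, 0.0832, 0.2193]
wrist_force: [-0.7, -1.2, 12.3]
ee_pos: [0.5601, 0.0832, 0.2193]
wrist_force: [-1.7, -1.5, 18.2]
ee_pos: [0.5604, 0.0832, 0.2192]
wrist_force: [-1.6, -1.2, 22.4]
ee_pos: [0.5606, 0.0832, 0.2191]
wrist_force: [-3.2, -1.7, 27.6]
```

```bash
python3 -m crank '[{"gripper":10,"travel":[0,0,-4],"twist":[0,0,0]},{"gripper":10,"travel":[0,0,-8],"twist":[0,0,0]},{"gripper":10,"travel":[0,0,-18],"twist":[0,0,0]},{"gripper":10,"travel":[0,0,-20],"twist":[0,0,0]},{"gripper":10,"travel":[36.4,1.8,0],"twist":[0,0,0]},{"gripper":10,"travel":[36.4,1.8,0],"twist":[0,0,0]},{"gripper":10,"travel":[36.4,1.8,0],"twist":[0,0,0]},{"gripper":10,"travel":[36.4,1.8,0],"twist":[0,0,0]},{"gripper":10,"travel":[36.4,1.8,0],"twist":[0,0,0]},{"gripper":10,"travel":[36.4,1.8,0],"twist":[0,0,0]},{"gripper":10,"travel":[0,0,0],"twist":[0,0,0]}]'
python3 - <<'E'
from h import *
o=bot.get_obs();print(o['ee_pos'],o['tcp_rot'],o['wrist_force'])
im=np.hstack([cv2.resize(bot.camera("scene")[50:250,270:420,::-1],None,fx=3,fy=3,interpolation=cv2.INTER_CUBIC),cv2.resize(bot.camera("wrist")[...,::-1],None,fx=.5,fy=1.5)])
cv2.imwrite("pics/s7.png",im[:, :450])
E
```

```text
time: 25.68
ee_pos: [0.5359, 0.3029, 0.2638]
tcp_rot: [-179.9, 0.0, 99.1]
wrist_force: [0.1, 0.2, -3.3]
opening: 0.0272
grasp_force: 74.4
[0.5359 0.3029 0.2638] [-179.8578    0.0182   99.0501] [ 0.078   0.1542 -3.3425]
```

```bash
python3 -m crank '[{"gripper":10,"travel":[0,0,35],"twist":[0,0,0]},{"gripper":10,"travel":[0,0,35],"twist":[0,0,0]},{"gripper":10,"travel":[0,0,35],"twist":[0,0,0]},{"gripper":10,"travel":[0,0,35],"twist":[0,0,0]},{"gripper":10,"travel":[0,0,25],"twist":[0,0,0]},{"gripper":10,"travel":[0,0,8],"twist":[0,0,0]},{"gripper":10,"travel":[0,0,3],"twist":[0,0,0]},{"gripper":10,"travel":[0,0,0],"twist":[0,0,0]}]'
for i in 1 2 3 4; do python3 -m crank '[{"gripper":10,"travel":[0,0,1.2],"twist":[0,0,0]},{"gripper":10,"travel":[0,0,0],"twist":[0,0,0]}]' | grep -E "ee_pos|wrist"; done
```

```text
time: 26.78
ee_pos: [0.5371, 0.3007, 0.0904]
tcp_rot: [179.9, -0.0, 98.9]
wrist_force: [0.4, 0.6, -4.1]
opening: 0.0272
grasp_force: 73.7
ee_pos: [0.5368, 0.3008, 0.0886]
wrist_force: [-0.2, -0.6, -3.4]
ee_pos: [0.5366, 0.3007, 0.0868]
wrist_force: [-0.1, 0.6, -2.7]
ee_pos: [0.5366, 0.3006, 0.0855]
wrist_force: [-0.3, 0.0, -3.5]
ee_pos: [0.5366, 0.3007, 0.0844]
wrist_force: [0.3, 0.0, -4.2]
```

```bash
for i in 1 2 3 4; do python3 -m crank '[{"gripper":10,"travel":[0,0,1],"twist":[0,0,0]},{"gripper":10,"travel":[0,0,0],"twist":[0,0,0]}]' | grep -E "ee_pos|wrist"; done
```

```text
ee_pos: [0.5366, 0.3007, 0.0834]
wrist_force: [0.8, 0.3, -3.8]
ee_pos: [0.5366, 0.3007, 0.0824]
wrist_force: [0.2, -0.4, -3.5]
ee_pos: [0.5366, 0.3007, 0.0814]
wrist_force: [-0.4, 0.1, -3.3]
ee_pos: [0.5368, 0.3007, 0.0808]
wrist_force: [-0.9, -0.4, -1.7]
```

```bash
python3 -m crank '[{"gripper":10,"travel":[0,0,0.6],"twist":[0,0,0]},{"gripper":10,"travel":[0,0,0],"twist":[0,0,0]},{"gripper":60,"travel":[0,0,0],"twist":[0,0,0]},{"gripper":60,"travel":[0,0,0],"twist":[0,0,0]},{"gripper":60,"travel":[0,0,0],"twist":[0,0,0]},{"gripper":60,"travel":[0,0,0],"twist":[0,0,0]},{"gripper":60,"travel":[0,0,-20],"twist":[0,0,0]},{"gripper":60,"travel":[0,0,-35],"twist":[0,0,0]},{"gripper":60,"travel":[0,0,-35],"twist":[0,0,0]},{"gripper":60,"travel":[0,0,-35],"twist":[0,0,0]},{"gripper":60,"travel":[0,0,-25],"twist":[0,0,0]},{"gripper":60,"travel":[-30,0,0],"twist":[0,0,0]}]'
python3 -m crank '[{"gripper":60,"travel":[-35,0,0],"twist":[0,0,0]},{"gripper":60,"travel":[0,0,0],"twist":[0,0,0]},{"gripper":60,"travel":[0,0,0],"twist":[0,0,0]},{"gripper":60,"travel":[0,0,0],"twist":[0,0,0]}]'
python3 - <<'E'
from h import *
# mallet check: dark-brown mask, wrist picture, expected pommel/head outline
c=bot.calibration("wrist");im=bot.camera("wrist").astype(int)
p=proj("wrist",[[.5365,.3008,.136],[.5365,.3008,.045]],c);print(p)
x,y=p[0].astype(int);sub=im[max(y-45,0):y+45,x-45:x+45]
m=((sub[...,0]<150)&(sub[...,0]-sub[...,2]>25)).astype(np.uint8)
n,_,st,ce=cv2.connectedComponentsWithStats(m);k=1+st[1:,4].argmax();print(st[k],ce[k]+[x-45,max(y-45,0)],st[k][:2]+[x-45,max(y-45,0)])
a=np.linspace(0,6.28,60)
P=np.vstack([np.c_[.5365+r*np.cos(a),.3008+r*np.sin(a),0*a+z] for r,z in((.017,.136),(.029,.03),(.029,.05),(.025,0))])
q=proj("wrist",P,c);print("expected bbox",q.min(0),q.max(0)-q.min(0))
E
```

```text
time: 30.28
ee_pos: [0.5417, 0.2723, 0.232]
tcp_rot: [179.8, -0.1, 99.0]
wrist_force: [-0.3, 0.2, 0.4]
opening: 0.0598
grasp_force: 0.0
time: 30.78
ee_pos: [0.5465, 0.2373, 0.2297]
tcp_rot: [-180.0, -0.0, 98.9]
wrist_force: [-0.2, 0.1, -0.3]
opening: 0.0596
grasp_force: 0.0
[[318.2845 121.8266]
 [318.006  114.5024]]
[  17   15   55   55 2266] [317.3703 117.5296] [290  91]
expected bbox [289.9132  86.9472] [56.174  56.8406]
```

Run:
```python
from h import *
s=bot.camera("scene");s0=cv2.imread("pics/scene0.png")[...,::-1]
for z in(.165,.158,.152,.148,.144,.14,.136,.13,.125,.12):
    u,v=np.rint(proj("scene",[[.5599,.0827,z]])[0]).astype(int);print(z,u,v,s[v,u])
d=(np.abs(s.astype(int)-s0).max(2)>60).astype(np.uint8)
n,_,st,_=cv2.connectedComponentsWithStats(d);print([t.tolist() for t in st[1:] if t[4]>25])
```

```text
0.165 326 165 [120 114 104]
0.158 326 168 [153 154 142]
0.152 326 170 [79 63 46]
0.148 326 171 [83 66 48]
0.144 327 173 [104  82  59]
0.14 327 174 [111  87  62]
0.136 327 176 [125  99  71]
0.13 327 178 [137 108  77]
0.125 327 180 [79 63 46]
0.12 327 182 [79 64 47]
[[83, 0, 17, 5, 53], [84, 0, 38, 11, 72], [287, 7, 12, 24, 125], [335, 53, 60, 57, 1404], [182, 59, 6, 8, 26], [90, 67, 16, 19, 116], [168, 69, 17, 9, 41], [170, 84, 27, 29, 252], [93, 105, 8, 7, 33], [181, 104, 126, 45, 996], [170, 114, 5, 11, 44], [174, 125, 16, 9, 78], [101, 128, 14, 14, 110], [107, 140, 12, 12, 64], [88, 151, 21, 21, 175], [149, 169, 150, 30, 1940], [319, 169, 16, 20, 194], [344, 184, 19, 22, 133], [294, 195, 15, 12, 27], [146, 259, 23, 27, 367], [161, 280, 11, 16, 126]]
```

```bash
python3 -c "
from workcell import bot
print(bot.job_done())"
```

```text
the job is handed in; nothing more can be done
None
```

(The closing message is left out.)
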